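# Hold the air lever to dry a mouthpiece

### The job

Dry the spare mouthpiece: pull the blue drying drawer, with the mouthpiece lying in it, right out to its stop and leave it out, then press the orange spring-return air lever on the grey box down past its first two clicks to the third (36 mm down, short of the bottom of its travel) and hold it there against its spring. Finish while still pressing the lever with the gripper's fingers: do not let it go at the end. Do not disturb the other things on the cart.

Things in the scene. Friction and masses are not known exactly. Their poses are not given: they have to be found in the camera images.
- dryer: fixed white drying cabinet 200 mm deep (x), 180 mm wide (y), 100 mm high (z), left or right of the air box, turned up to about 9 degrees, its blue drawer front (174 x 73 mm, the -x side) towards the robot; origin at the centre of its underside. An aluminium air bar 14 mm high lies on its top, set back 23 mm from the front.
- dryer_drawer0_handle (a point): middle of the drawer's handle: a level steel bar 11 mm thick, 90 mm long, its centre line 35 mm out from the drawer front, 62 mm above the cart top and 38 mm below the cabinet's top; open above, so it can be pinched from above. Axes: x into the cabinet (the drawer pulls out along -x), y along the bar, z up.
- dryer_drawer0 (a joint): how far the drawer is out, m: 0 is shut, 0.134 is out against its stop; it starts 0 to 0.02. Slides with light friction (about 1 N) and stays where it is left.
- tray (a point): centre of the drawer's inner floor, on its upper face, moving with the drawer; axes as the handle's. Inside 155 mm along x, 138 mm along y, walls 56 mm high.
- mouthpiece: spare silicone mouthpiece, smoky grey, about 65 x 70 x 24 mm, lying loose on the drawer floor (hidden while the drawer is shut); origin at its underside.
- airbox: grey fixed air box 200 mm deep (x), 120 mm wide (y), 150 mm high (z), beside the drying cabinet, front (-x side) towards the robot, turned up to about 9 degrees; origin at the centre of its underside. A round gauge is on its top; it carries the orange air lever on its front.
- lever_pad (a point): centre of the upper face of the air lever's orange pad: a flat plate 44 mm (out from the box) x 50 mm wide x 12 mm thick on the middle of the air box's front, its centre 32 mm out from the face. At rest its upper face is 135 mm above the cart top, 15 mm below the box's top; nothing is above or below it. It slides straight down. Axes: x into the box, y along its front, z up.
- lever (a joint): how far the lever is pressed down, m: 0 at rest (up). Clicks (slight bumps of about 1.5 N) at 0.012, 0.024 and 0.036; hard bottom stop at 0.045. Let go, it springs back up from anywhere: about 1.5 N at rest, 3.5 N at the first, 5 N at the second, 7 N at the third click. White marks on the box front show rest and the first two clicks, orange marks the third.
- mask: teal diving mask lying lenses up, about 105 x 180 x 48 mm; origin at its underside; a bystander.
- carabiner: aluminium carabiner lying flat, 110 x 60 x 14 mm; origin at its underside; a bystander in front of the robot, to its left.
- spray: amber glass spray bottle with black head and red nozzle, 68 mm across, 182 mm high, upright; origin at its underside; a bystander at the left.
- torch: yellow and black dive torch lying along its x axis, 136 mm long, 44 mm across; origin at its underside; a bystander.
- grease: small round jar of grease with a blue cap, 60 mm across, 45 mm high; origin at its underside; a bystander.

How it is judged:
By the outcome, as a careful person would: the job done as asked, in the order asked, and still so for the second after the job is handed in, while the arm keeps its last pose, push and grip.
It also fails if it takes over 48 s, if anything falls off the work surface, if the arm or the gripper's body presses on something with over 40 N, if the wrist force passes 120 N, or if a joint passes its speed limit or range.

### The arm

A 7-joint arm with a two-finger parallel gripper is mounted at the origin on the work surface. World frame = base frame: x ahead of the robot, y to its left, z up, the work surface at z = 0. Lengths are in m, angles in rad, forces in N, time in s.
With the tool pointing down it reaches from about 0.4 to 0.875 m from the base axis. Payload 19.3 kg.
Tool frame: the origin (TCP) lies at the very end of the fingers, on their centre line; the grasp point (between the pads) lies 19 mm behind it; z points along the fingers, y is the line along which they close (so a half turn about z gives the same grasp; the last joint's range is limited). The gripper opens to 85 mm and grips with 20 to 120 N. Pads are 22 mm wide; open, the fingers measure 114 mm over their backs; the gripper's body (76 mm by 85 mm) begins 54 mm behind the grasp point. The pads swing forward as they close: fully open they stand 13 mm farther back than shut.
Start: joints at [1.186, 0.521, -0.036, 1.599, 0.021, 1.021, -0.113], TCP at [0.193, -0.594, 0.231] pointing down, gripper open.
Joint ranges: [-2.91, 2.91], [-0.3, 2.13], [-1.5, 1.42], [0.17, 2.43], [-1.26, 4.41], [0.16, 1.93], [-2.52, 2.52]. Speed limits (rad/s): [1.89, 1.89, 2.39, 2.39, 3.01, 3.01, 3.01].

### API

Orientations are given as [roll, pitch, yaw] about the fixed x, y, z axes, in that order (R = Rz(yaw) Ry(pitch) Rx(roll)).
In Python, from workcell import monitor, optics, job_done gives the robot as it stands.
- The arm moves only by the shell command python3 -m handwheel 'ROWS' [FORCE]. ROWS is JSON, a list of rows, each an object of numbers: "dx", "dy", "dz": the shift along the tool's x, y, z in cm; "wx", "wy", "wz": the turn, a rotation vector about the tool's x, y, z in rad; "claw": the opening in per cent of the stroke, from 0 (shut) to 100 (fully open). A call has 1 to 8 rows; each row shifts and turns the commanded pose from where the row before left it, along the tool's axes as they then stand; what a row does not reach is not made up. A row lasts 1/8 s, in which the tool goes at most 62.5 mm and 10.7 degrees, less where a joint would pass 70% of its speed; a pose out of reach is approached as far as the arm can. A call with a gripper value outside its range is refused whole. The fingers move at their own pace and stop on an object; FORCE is the grip in N (left out, the last holds). Time passes only in rows, so rows that do not move let the fingers close. It gives the time, the measured TCP pose, the force, the opening and the grip force at its end, in the units of the state.
- monitor.observe(): the state, without advancing time (a new reading comes with each control period).
- optics.grab_frame(name): name is "scene" or "top" or "wrist"; returns a dict with "frame" (384x512x3 uint8, blue, green, red), "fovy" (degrees; the focal length in pixels is half the picture's height over the tangent of half this angle, whatever the lens; pixels are square), "cx", "cy" (the principal point, pixels), "k1" (the pictures are not rectified: a ray, as slopes to the right and down, at radius r is drawn at 1 + k1 r^2 times it, then the intrinsics apply), "R" (3x3) and "t" (3): a world point X has camera coordinates R X + t. Camera axes: x right, y down, z forward; pixel columns grow to the right and rows downward; lengths in m; the calibration is good to about 2 mm. A picture is of the moment at which its call begins. There is no depth.
- job_done(): hands the job in; it is judged then, once.
Trained networks look in the newest picture that a camera, given by its name, has taken for a name from the list of things; names that differ only in an ending like _2 or _b are one class to them, and where a whole thing is asked for, a point or a joint stands for the part that bears it (a point fixed in the world has none). Each returns a list of dicts, best first, with "p" (0 to 1); they miss things now and then, are a little off and sometimes report something else, mostly with a low value. They report only what shows in the picture. A call takes as long as a camera call.
- optics.masks_of(name, camera): "region" (384x512 bool, what is visible of it) and "rect" ([left, top, width, height] in pixels, round what is visible of it).
The state is a dict: "clock": time; "qpos": joint angles; "qd": joint speeds; "joint_efforts": joint torques, N m; "position": TCP position; "tool_rot": TCP orientation; "force": force on the tool from outside, world axes, zero at the start; "moment": the same for the moment, N m; "grip_width": finger opening in m; "finger_force": force on a finger pad.
Only numpy, scipy, OpenCV 4.12 (cv2) and the standard library are available. Lean on these libraries where they do the work, as an engineer would, in place of code of your own. Each camera call takes 0.05 s, during which the arm holds its last target. There are 200 camera calls.

## Working session

There is one attempt and no reset: what is moved stays moved. The work goes in short steps, Python scripts to look and compute and a shell command to move; the robot and the scene stay as the last step left them, time stands still between calls to the robot, and variables do not carry over. Pictures are saved under pics/ and viewed, at most 10 in all, crops included, and the job is handed in when it is done.

```bash
mkdir -p pics; cat > h.py <<'E'
import numpy as np, cv2
from workcell import monitor, optics, job_done
def grab(n,save=None):
    f=optics.grab_frame(n)
    if save: cv2.imwrite('pics/'+save,f['frame'])
    return f
def cam(f):
    fl=f['frame'].shape[0]/2/np.tan(np.radians(f['fovy'])/2)
    return fl,np.array(f['R']),np.array(f['t'])
def proj(f,X):
    fl,R,t=cam(f); c=np.atleast_2d(X)@R.T+t; s=c[:,:2]/c[:,2:]
    r2=(s**2).sum(1,keepdims=True); return s*(1+f['k1']*r2)*fl+[f['cx'],f['cy']]
def ray(f,p):
    fl,R,t=cam(f); d=(np.atleast_2d(p)-[f['cx'],f['cy']])/fl; s=d.copy()
    for _ in range(30): s=d/(1+f['k1']*(s**2).sum(1,keepdims=True))
    return -R.T@t, np.c_[s,np.ones(len(s))]@R
def onz(f,p,z):
    o,d=ray(f,p); return o+d*((z-o[2])/d[:,2])[:,None]
E
python3 - <<'E'
from h import *
s=monitor.observe(); print({k:np.round(v,3).tolist() for k,v in s.items()})
fs={n:grab(n,n+'0.png') for n in('scene','top')}
for n,f in fs.items(): print(n,f['fovy'],f['k1'],(-np.array(f['R']).T@f['t']).round(3))
for c in('scene','top'):
  for n in['dryer','dryer_drawer0_handle','airbox','lever_pad','mask','torch','grease','carabiner','spray']:
    for r in optics.masks_of(n,c)[:1]:
      print(c,n,round(r['p'],2),r['rect'])
a=[cv2.imread('pics/%s0.png'%n) for n in fs]
cv2.imwrite('pics/s0.png',cv2.resize(a[0],(800,600)))
cv2.imwrite('pics/t0.png',cv2.resize(a[1],(800,600)))
E
```

```text
{'clock': 0.0, 'qpos': [1.186, 0.522, -0.036, 1.6, 0.021, 1.021, -0.113], 'qd': [-0.001, -0.001, -0.0, -0.001, 0.001, -0.003, -0.0], 'joint_efforts': [-0.001, -92.71, 1.98, -36.993, 0.018, 0.008, 0.0], 'position': [0.193, -0.594, 0.231], 'tool_rot': [-3.14, 0.0, 0.315], 'force': [-0.178, -0.437, -0.941], 'moment': [0.043, 0.045, 0.001], 'finger_force': 0.0, 'grip_width': 0.085}
scene 50.891010176397145 0.005707410829429744 [ 1.278 -0.319  1.05 ]
top 46.04548070993055 -0.017920941780190686 [ 0.328 -0.036  1.517]
scene dryer 0.7 [214.3, 212.5, 57.5, 35.8]
scene dryer_drawer0_handle 0.61 [215.1, 211.3, 56.2, 34.8]
scene airbox 0.68 [306.8, 167.8, 80.6, 92.5]
scene lever_pad 0.55 [312.8, 167.9, 17.5, 14.5]
scene mask 0.77 [85.4, 225.1, 64.3, 43.7]
scene torch 0.82 [345.3, 136.2, 25.3, 29.2]
scene grease 0.76 [134.0, 161.7, 19.4, 17.1]
scene carabiner 0.5 [283.9, 140.9, 17.0, 23.4]
scene spray 0.64 [380.4, 158.4, 43.8, 48.8]
top dryer 0.76 [265.1, 92.3, 64.7, 85.7]
top dryer_drawer0_handle 0.72 [274.3, 149.7, 51.2, 25.7]
top airbox 0.85 [187.9, 103.3, 47.9, 78.7]
top lever_pad 0.55 [209.2, 167.7, 14.7, 17.6]
top mask 0.82 [374.6, 180.9, 59.2, 27.8]
top torch 0.88 [142.9, 210.2, 13.8, 36.4]
top grease 0.77 [364.8, 270.3, 12.4, 14.1]
top carabiner 0.75 [201.1, 235.6, 24.8, 27.5]
top spray 0.75 [117.2, 141.1, 43.2, 29.1]
```

View pics/s0.png

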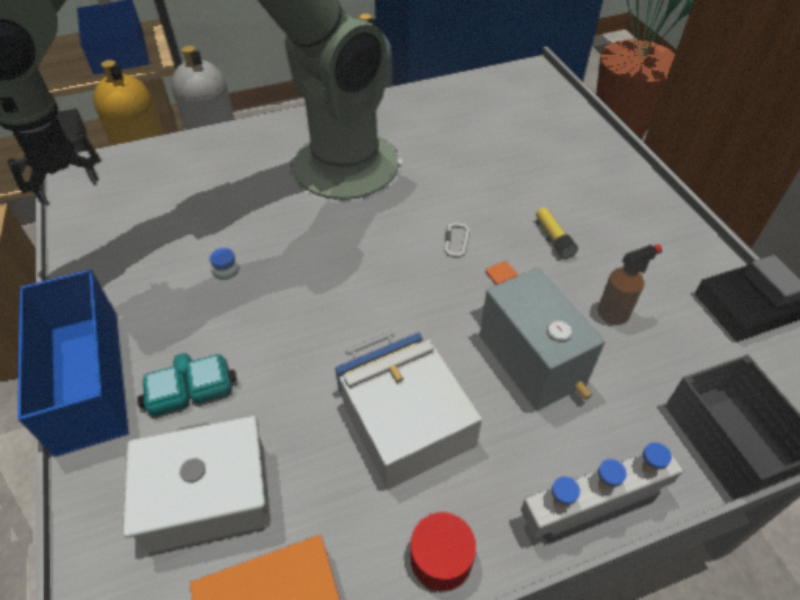

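View pics/t0.png

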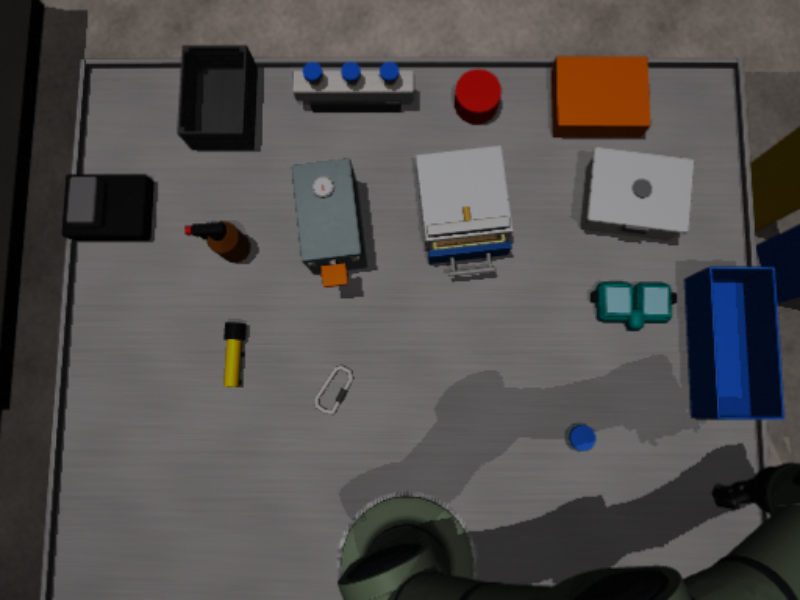

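The top view shows the dryer handle at about (471,268) and the orange lever pad at about (334,274), in 800x600 pixels. The carabiner is near (335,390) and the mask near (635,303). I'll zoom in for exact corners.

```bash
python3 - <<'E'
import cv2
a=cv2.imread('pics/top0.png')[85:195,180:340]
cv2.imwrite('pics/tz.png',cv2.resize(a,(800,550),interpolation=cv2.INTER_CUBIC))
E
```

```text
(no output)
```

View pics/tz.png

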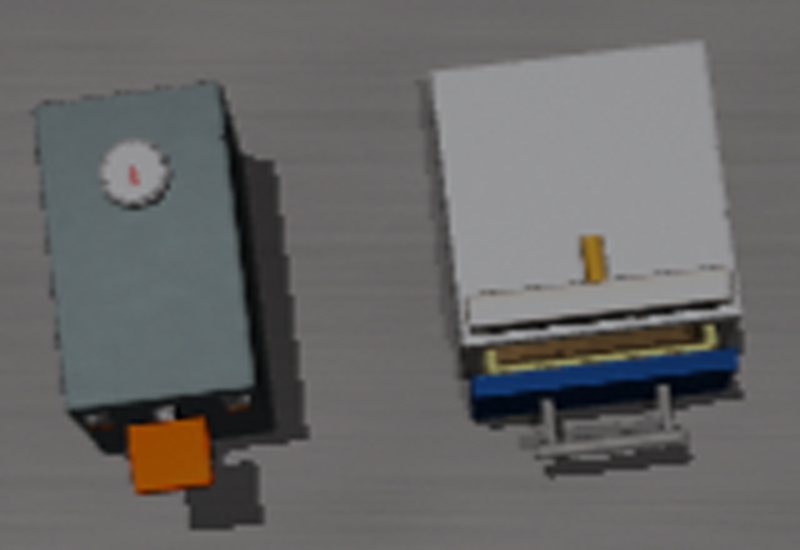

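```bash
python3 - <<'E'
from h import *
from scipy.optimize import least_squares
f=grab('top')
def fit(px,pts,x0):
    px=np.array(px)/5+[180,85]-.4; pts=np.array(pts,float)
    def W(v): c,s=np.cos(v[2]),np.sin(v[2]); return np.c_[pts[:,0]*c-pts[:,1]*s+v[0],pts[:,0]*s+pts[:,1]*c+v[1],pts[:,2]]
    r=least_squares(lambda v:(proj(f,W(v))-px).ravel(),x0); print(r.x.round(4),np.abs(r.fun).max().round(2)); return r.x
def T(v,p): c,s=np.cos(v[2]),np.sin(v[2]); return np.array([p[0]*c-p[1]*s+v[0],p[0]*s+p[1]*c+v[1],p[2]])
d=fit([(433,70),(705,41),(743,315),(465,345)],[(.1,.09,.1),(.1,-.09,.1),(-.1,-.09,.1),(-.1,.09,.1)],[.7,-.1,0])
a=fit([(37,105),(218,82),(252,387),(68,410)],[(.1,.06,.15),(.1,-.06,.15),(-.1,-.06,.15),(-.1,.06,.15)],[.7,.1,0])
h=onz(f,[[606/5+180-.4,443/5+85-.4]],.0675)[0]
c,s=np.cos(d[2]),np.sin(d[2]); e=h[:2]-d[:2]; print('handle',h,'local',e@[c,s],e@[-s,c])
pad=onz(f,np.array([(128,427),(208,418),(214,488),(138,494)])/5+[180,85]-.4,.135)
print('pad',pad.mean(0),'model',T(a,(-.132,0,.135)))
for n,z in(('carabiner',.01),('spray',.1),('mask',.03),('grease',.045),('torch',.03)):
    r=optics.masks_of(n,'top')[0]['rect']; print(n,onz(f,[[r[0]+r[2]/2,r[1]+r[3]/2]],z)[0].round(3))
E
```

```text
[ 0.7586 -0.1178  0.114 ] 2.38
[0.7089 0.1613 0.1266] 0.96
handle [ 0.59890687 -0.13153672  0.0675    ] local -0.16026486541965348 0.004555601977477756
pad [0.5771046  0.14272906 0.135     ] model [0.57796826 0.14467526 0.135     ]
carabiner [0.357 0.157 0.01 ]
spray [0.655 0.395 0.1  ]
mask [ 0.533 -0.479  0.03 ]
grease [ 0.259 -0.361  0.045]
torch [0.419 0.363 0.03 ]
```

```bash
python3 -m handwheel '[{"dx":4.8,"dy":-2.9,"claw":34},{"dx":4.8,"dy":-2.9,"claw":34},{"dx":4.8,"dy":-2.9,"claw":34},{"dx":4.8,"dy":-2.9,"claw":34},{"dx":4.8,"dy":-2.9,"claw":34},{"dx":4.8,"dy":-2.9,"claw":34},{"dx":4.8,"dy":-2.9,"claw":34},{"dx":4.8,"dy":-2.9,"claw":34}]' 30; python3 -m handwheel '[{"wz":-0.18,"claw":34},{"wz":-0.18,"claw":34},{"wz":-0.18,"claw":34},{"wz":-0.18,"claw":34},{"wz":-0.18,"claw":34},{"wz":-0.18,"claw":34},{"wz":-0.18,"claw":34},{"wz":-0.11,"claw":34}]'
```

```text
schema error: expected keys dx, dy, dz, wx, wy, wz, claw
schema error: expected keys dx, dy, dz, wx, wy, wz, claw
```

All keys are required in each row.

```bash
python3 -m handwheel '[{"dx":4.8,"dy":-2.9,"dz":0,"wx":0,"wy":0,"wz":0,"claw":34},{"dx":4.8,"dy":-2.9,"dz":0,"wx":0,"wy":0,"wz":0,"claw":34},{"dx":4.8,"dy":-2.9,"dz":0,"wx":0,"wy":0,"wz":0,"claw":34},{"dx":4.8,"dy":-2.9,"dz":0,"wx":0,"wy":0,"wz":0,"claw":34},{"dx":4.8,"dy":-2.9,"dz":0,"wx":0,"wy":0,"wz":0,"claw":34},{"dx":4.8,"dy":-2.9,"dz":0,"wx":0,"wy":0,"wz":0,"claw":34},{"dx":4.8,"dy":-2.9,"dz":0,"wx":0,"wy":0,"wz":0,"claw":34},{"dx":4.8,"dy":-2.9,"dz":0,"wx":0,"wy":0,"wz":0,"claw":34}]' 30; python3 -m handwheel '[{"dx":0,"dy":0,"dz":0,"wx":0,"wy":0,"wz":-0.18,"claw":34},{"dx":0,"dy":0,"dz":0,"wx":0,"wy":0,"wz":-0.18,"claw":34},{"dx":0,"dy":0,"dz":0,"wx":0,"wy":0,"wz":-0.18,"claw":34},{"dx":0,"dy":0,"dz":0,"wx":0,"wy":0,"wz":-0.18,"claw":34},{"dx":0,"dy":0,"dz":0,"wx":0,"wy":0,"wz":-0.18,"claw":34},{"dx":0,"dy":0,"dz":0,"wx":0,"wy":0,"wz":-0.18,"claw":34},{"dx":0,"dy":0,"dz":0,"wx":0,"wy":0,"wz":-0.18,"claw":34},{"dx":0,"dy":0,"dz":0,"wx":0,"wy":0,"wz":-0.11,"claw":34}]'
```

```text
clock: 2.3
position: [0.4879, -0.2534, 0.2315]
tool_rot: [3.141, -0.0, 0.315]
force: [0.5, -1.7, -0.3]
grip_width: 0.0292
finger_force: 0.0
clock: 3.3
position: [0.4868, -0.2549, 0.2313]
tool_rot: [3.141, 0.0, 1.689]
force: [0.2, 0.9, -0.1]
grip_width: 0.0289
finger_force: 0.0
```

```bash
python3 -m handwheel '[{"dx":3.7,"dy":4.2,"dz":0,"wx":0,"wy":0,"wz":0,"claw":34},{"dx":3.7,"dy":4.2,"dz":0,"wx":0,"wy":0,"wz":0,"claw":34},{"dx":3.6,"dy":4.2,"dz":0,"wx":0,"wy":0,"wz":0,"claw":34},{"dx":0,"dy":0,"dz":3,"wx":0,"wy":0,"wz":0,"claw":34},{"dx":0,"dy":0,"dz":0,"wx":0,"wy":0,"wz":0,"claw":34}]'
python3 - <<'E'
from h import *
f=grab('wrist','w1.png'); print(monitor.observe()['position'])
print(proj(f,[[.599,-.131,.062],[.594,-.086,.062],[.604,-.176,.062],monitor.observe()['position']]))
for r in optics.masks_of('dryer_drawer0_handle','wrist')[:2]: print(r['p'],r['rect'])
cv2.imwrite('pics/w1b.png',cv2.resize(f['frame'],(800,600)))
E
```

```text
clock: 3.92
position: [0.5985, -0.1309, 0.1996]
tool_rot: [-3.138, -0.001, 1.685]
force: [0.7, -0.2, -0.1]
grip_width: 0.0293
finger_force: 0.0
[ 0.59896057 -0.13155037  0.20104922]
[[257.34225619 177.35937697]
 [257.49695546 127.04028158]
 [257.19929522 223.41049127]
 [256.63858743 252.14916011]]
0.62 [254.5, 82.2, 93.2, 179.4]
```

View pics/w1b.png

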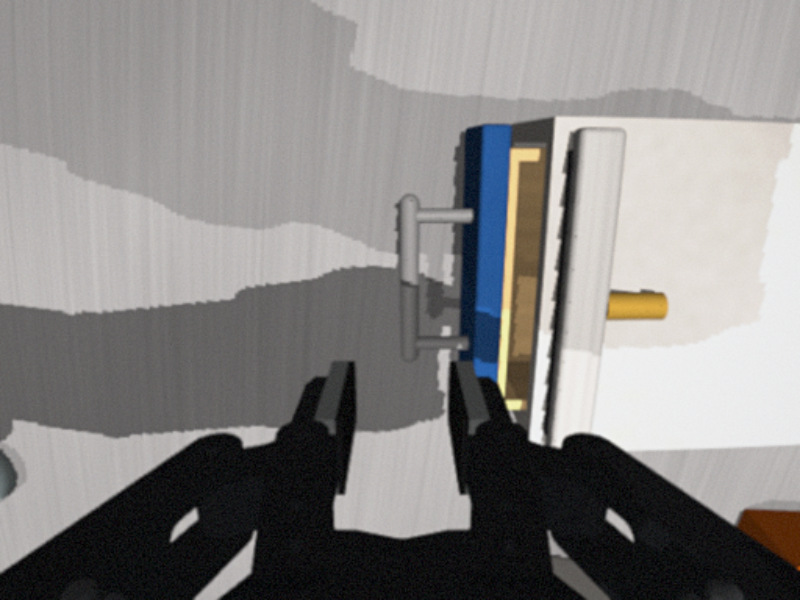

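The wrist view shows the bar at column ~262, rows 128–230 (native pixels). That is about 4 mm further in than predicted, and it is aligned with the pads. I'll correct for it and descend.

```bash
python3 -m handwheel '[{"dx":0,"dy":0.4,"dz":4,"wx":0,"wy":0,"wz":0,"claw":34},{"dx":0,"dy":0,"dz":4,"wx":0,"wy":0,"wz":0,"claw":34},{"dx":0,"dy":0,"dz":3,"wx":0,"wy":0,"wz":0,"claw":34},{"dx":0,"dy":0,"dz":2.5,"wx":0,"wy":0,"wz":0,"claw":34},{"dx":0,"dy":0,"dz":2,"wx":0,"wy":0,"wz":0,"claw":34},{"dx":0,"dy":0,"dz":0,"wx":0,"wy":0,"wz":0,"claw":0},{"dx":0,"dy":0,"dz":0,"wx":0,"wy":0,"wz":0,"claw":0},{"dx":0,"dy":0,"dz":0,"wx":0,"wy":0,"wz":0,"claw":0}]' 30
```

```text
clock: 5.03
position: [0.6037, -0.1314, 0.0467]
tool_rot: [3.141, 0.001, 1.684]
force: [1.4, -3.3, -2.1]
grip_width: 0.0096
finger_force: 29.5
```

```bash
python3 -m handwheel '[{"dx":0,"dy":-1,"dz":0,"wx":0,"wy":0,"wz":0,"claw":0},{"dx":0,"dy":-2,"dz":0,"wx":0,"wy":0,"wz":0,"claw":0},{"dx":0,"dy":-2,"dz":0,"wx":0,"wy":0,"wz":0,"claw":0},{"dx":0,"dy":-2,"dz":0,"wx":0,"wy":0,"wz":0,"claw":0},{"dx":0,"dy":-2,"dz":0,"wx":0,"wy":0,"wz":0,"claw":0},{"dx":0,"dy":-1,"dz":0,"wx":0,"wy":0,"wz":0,"claw":0},{"dx":0,"dy":-0.5,"dz":0,"wx":0,"wy":0,"wz":0,"claw":0}]'; python3 -m handwheel '[{"dx":0,"dy":-0.5,"dz":0,"wx":0,"wy":0,"wz":0,"claw":0},{"dx":0,"dy":0,"dz":0,"wx":0,"wy":0,"wz":0,"claw":0}]'
```

```text
clock: 5.9
position: [0.4987, -0.1438, 0.0467]
tool_rot: [3.141, 0.001, 1.684]
force: [2.7, -7.9, -4.7]
grip_width: 0.0096
finger_force: 29.6
clock: 6.15
position: [0.4938, -0.1444, 0.0467]
tool_rot: [-3.141, 0.001, 1.684]
force: [0.4, -7.9, -1.4]
grip_width: 0.01
finger_force: 29.8
```

```bash
for i in 1; do python3 -m handwheel '[{"dx":0,"dy":-0.4,"dz":0,"wx":0,"wy":0,"wz":0,"claw":0},{"dx":0,"dy":0,"dz":0,"wx":0,"wy":0,"wz":0,"claw":0}]';python3 -m handwheel '[{"dx":0,"dy":-0.4,"dz":0,"wx":0,"wy":0,"wz":0,"claw":0},{"dx":0,"dy":0,"dz":0,"wx":0,"wy":0,"wz":0,"claw":0}]'; python3 -m handwheel '[{"dx":0,"dy":-0.3,"dz":0,"wx":0,"wy":0,"wz":0,"claw":0},{"dx":0,"dy":0,"dz":0,"wx":0,"wy":0,"wz":0,"claw":0}]';done
```

```text
clock: 6.4
position: [0.4899, -0.1449, 0.0467]
tool_rot: [3.142, 0.001, 1.684]
force: [-0.5, -7.9, -1.3]
grip_width: 0.0096
finger_force: 29.8
clock: 6.65
position: [0.4867, -0.1453, 0.0467]
tool_rot: [3.14, 0.001, 1.684]
force: [3.7, -7.4, -6.2]
grip_width: 0.0098
finger_force: 29.9
clock: 6.9
position: [0.4866, -0.1452, 0.0469]
tool_rot: [3.135, 0.001, 1.684]
force: [21.6, -7.6, -22.0]
grip_width: 0.0099
finger_force: 29.6
```

Force rose with no further motion, so the drawer is at its stop. I'll relax slightly, release and lift.

```bash
python3 -m handwheel '[{"dx":0,"dy":0.25,"dz":0,"wx":0,"wy":0,"wz":0,"claw":0},{"dx":0,"dy":0,"dz":0,"wx":0,"wy":0,"wz":0,"claw":34},{"dx":0,"dy":0,"dz":0,"wx":0,"wy":0,"wz":0,"claw":34},{"dx":0,"dy":0,"dz":0,"wx":0,"wy":0,"wz":0,"claw":34},{"dx":0,"dy":0,"dz":-2,"wx":0,"wy":0,"wz":0,"claw":34},{"dx":0,"dy":0,"dz":-5,"wx":0,"wy":0,"wz":0,"claw":34},{"dx":0,"dy":0,"dz":-6,"wx":0,"wy":0,"wz":0,"claw":34},{"dx":0,"dy":0,"dz":-5,"wx":0,"wy":0,"wz":0,"claw":34}]'
python3 - <<'E'
from h import *
f=grab('wrist'); g=grab('top'); p=monitor.observe(); print(p['position'],p['tool_rot'],p['qpos'])
for c in('wrist','top'):
  for n in('dryer_drawer0_handle','mouthpiece'):
    for r in optics.masks_of(n,c)[:1]: print(c,n,r['p'],r['rect'])
a=cv2.resize(f['frame'],(400,300));b=cv2.resize(g['frame'][85:235,180:380],(400,300))
cv2.imwrite('pics/m2.png',np.hstack([a,b]))
E
```

```text
clock: 7.9
position: [0.4856, -0.144, 0.2286]
tool_rot: [3.141, 0.0, 1.685]
force: [1.3, -0.6, 0.5]
grip_width: 0.0289
finger_force: 0.0
[ 0.48761081 -0.14443027  0.23109938] [3.13507151e+00 2.97717396e-03 1.68458295e+00] [ 0.58122354  0.37176583 -0.52529935  1.88849442  0.23066977  0.93353957
  0.06233215]
wrist dryer_drawer0_handle 0.82 [249.3, 80.6, 214.8, 168.1]
wrist mouthpiece 0.94 [352.0, 146.6, 57.0, 68.7]
top dryer_drawer0_handle 0.87 [278.5, 151.9, 43.9, 59.2]
```

View pics/m2.png

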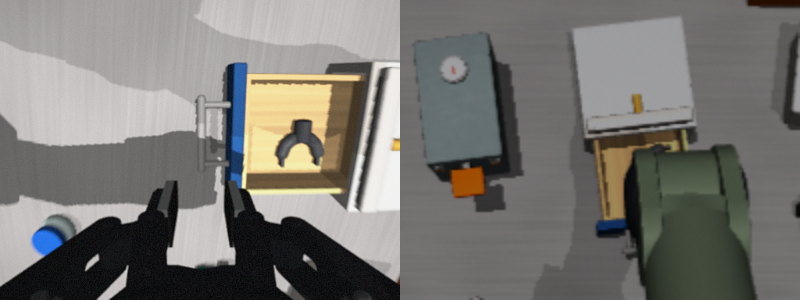

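The wrist view (left) shows the drawer out, with the mouthpiece in it at ~(300,140) and the handle at ~(200,132). Next I'll move over the lever with the fingers shut.

```bash
python3 -m handwheel '[{"dx":4.6,"dy":2.0,"dz":0,"wx":0,"wy":0,"wz":0,"claw":0},{"dx":4.6,"dy":2.0,"dz":0,"wx":0,"wy":0,"wz":0,"claw":0},{"dx":4.6,"dy":2.0,"dz":0,"wx":0,"wy":0,"wz":0,"claw":0},{"dx":4.6,"dy":2.0,"dz":0,"wx":0,"wy":0,"wz":0,"claw":0},{"dx":4.6,"dy":2.0,"dz":0,"wx":0,"wy":0,"wz":0,"claw":0},{"dx":4.6,"dy":2.0,"dz":0,"wx":0,"wy":0,"wz":0,"claw":0},{"dx":0,"dy":0,"dz":0,"wx":0,"wy":0,"wz":0,"claw":0},{"dx":0,"dy":0,"dz":0,"wx":0,"wy":0,"wz":0,"claw":0}]'
python3 - <<'E'
from h import *
f=grab('wrist'); p=monitor.observe(); print(p['position'],p['tool_rot'])
print(proj(f,[[.577,.143,.135],p['position']]))
for n in ('lever_pad',):
    for r in optics.masks_of(n,'wrist')[:2]: print(n,r['p'],r['rect'])
hsv=cv2.cvtColor(f['frame'],cv2.COLOR_BGR2HSV); m=cv2.inRange(hsv,(5,170,100),(18,255,255))
n,l,st,ce=cv2.connectedComponentsWithStats(m)
for i in range(1,n):
    if st[i,4]>300: print(st[i],ce[i],cv2.minAreaRect(np.argwhere(l==i)[:,::-1].astype(np.float32)),onz(f,[ce[i]],.135))
cv2.imwrite('pics/w3.png',cv2.resize(f['frame'],(800,600)))
E
```

```text
clock: 9.2
position: [0.573, 0.1433, 0.2249]
tool_rot: [-3.139, 0.001, 1.685]
force: [-0.9, -0.0, 0.0]
grip_width: -0.0001
finger_force: 0.0
[0.57313248 0.14269026 0.22528295] [-3.13982679e+00  6.45608247e-04  1.68412675e+00]
[[261.60667725 194.23189526]
 [255.99197077 250.91131692]]
[ 240  156   59   63 3494] [268.6453921  186.80881511] ((269.0, 187.0), (62.0, 58.0), 90.0) [[0.58161992 0.14950439 0.135     ]]
```

View pics/w3.png

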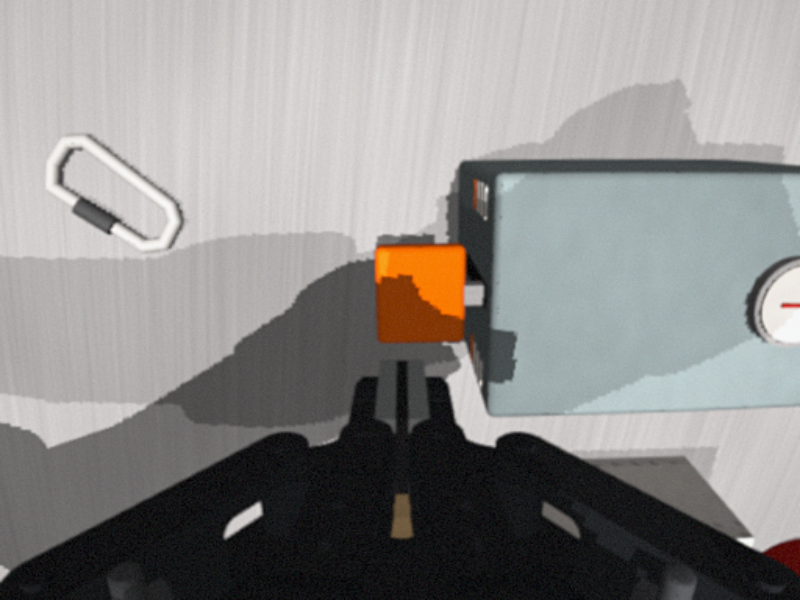

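The wrist view shows the orange pad at native (269,187), clear of the box. The fingers sit about 6–8 mm outward of its centre. I'll shift inward, descend to just above it, then press in small steps.

```bash
python3 -m handwheel '[{"dx":0.3,"dy":0.6,"dz":4,"wx":0,"wy":0,"wz":0,"claw":0},{"dx":0,"dy":0,"dz":3,"wx":0,"wy":0,"wz":0,"claw":0},{"dx":0,"dy":0,"dz":1,"wx":0,"wy":0,"wz":0,"claw":0},{"dx":0,"dy":0,"dz":0,"wx":0,"wy":0,"wz":0,"claw":0}]' | grep -E 'pos|force'
R() { grep -E 'pos|^force'; }
for i in 1; do
python3 -m handwheel '[{"dx":0,"dy":0,"dz":0.4,"wx":0,"wy":0,"wz":0,"claw":0},{"dx":0,"dy":0,"dz":0,"wx":0,"wy":0,"wz":0,"claw":0}]'|R
python3 -m handwheel '[{"dx":0,"dy":0,"dz":0.4,"wx":0,"wy":0,"wz":0,"claw":0},{"dx":0,"dy":0,"dz":0,"wx":0,"wy":0,"wz":0,"claw":0}]'|R
python3 -m handwheel '[{"dx":0,"dy":0,"dz":0.4,"wx":0,"wy":0,"wz":0,"claw":0},{"dx":0,"dy":0,"dz":0,"wx":0,"wy":0,"wz":0,"claw":0}]'|R
python3 -m handwheel '[{"dx":0,"dy":0,"dz":0.4,"wx":0,"wy":0,"wz":0,"claw":0},{"dx":0,"dy":0,"dz":0,"wx":0,"wy":0,"wz":0,"claw":0}]'|R
done
```

```text
position: [0.5792, 0.1468, 0.1465]
force: [0.2, -0.1, -0.5]
finger_force: 0.0
position: [0.5794, 0.1472, 0.1429]
force: [0.5, -0.1, 0.5]
position: [0.5791, 0.1473, 0.1382]
force: [-0.2, -0.1, -0.2]
position: [0.5793, 0.1474, 0.1342]
force: [-0.3, -0.0, 1.5]
position: [0.5792, 0.1474, 0.1301]
force: [0.7, -0.0, 2.9]
```

```bash
python3 -m handwheel '[{"dx":0,"dy":0,"dz":0.7,"wx":0,"wy":0,"wz":0,"claw":0},{"dx":0,"dy":0,"dz":0.7,"wx":0,"wy":0,"wz":0,"claw":0},{"dx":0,"dy":0,"dz":0.7,"wx":0,"wy":0,"wz":0,"claw":0},{"dx":0,"dy":0,"dz":0.5,"wx":0,"wy":0,"wz":0,"claw":0},{"dx":0,"dy":0,"dz":0,"wx":0,"wy":0,"wz":0,"claw":0}]'
Z='import numpy as np
from h import *
a=[]
for _ in range(6): grab("wrist"); s=monitor.observe(); a.append([s["position"][2],s["force"][2]])
print(np.mean(a,0),np.std(a,0))'
python3 -c "$Z"
python3 -m handwheel '[{"dx":0,"dy":0,"dz":0.2,"wx":0,"wy":0,"wz":0,"claw":0},{"dx":0,"dy":0,"dz":0,"wx":0,"wy":0,"wz":0,"claw":0}]'|grep -E 'pos|^force'
python3 -c "$Z"
python3 -m handwheel '[{"dx":0,"dy":0,"dz":0.2,"wx":0,"wy":0,"wz":0,"claw":0},{"dx":0,"dy":0,"dz":0,"wx":0,"wy":0,"wz":0,"claw":0}]'|grep -E 'pos|^force'
python3 -c "$Z"
```

```text
clock: 11.42
position: [0.5793, 0.1473, 0.1039]
tool_rot: [-3.142, -0.0, 1.685]
force: [1.4, -0.3, 5.1]
grip_width: 0.0
finger_force: 2.5
[0.10434876 5.32881261] [1.05707037e-04 3.21273243e-01]
position: [0.5792, 0.1474, 0.1024]
force: [1.4, 0.2, 4.3]
[0.10242313 5.05929595] [8.12959396e-06 4.28654356e-01]
position: [0.5792, 0.1474, 0.1003]
force: [1.2, 0.9, 6.2]
[0.10039715 5.32857165] [1.84629945e-05 5.02539131e-01]
```

```bash

Z='from h import *
a=[]
for _ in range(8): grab("top"); s=monitor.observe(); a.append([s["position"][2],s["force"][2]])
print(np.mean(a,0),np.std(a,0))'
python3 -m handwheel '[{"dx":0,"dy":0,"dz":0.1,"wx":0,"wy":0,"wz":0,"claw":0},{"dx":0,"dy":0,"dz":0,"wx":0,"wy":0,"wz":0,"claw":0}]'|grep -E 'pos|^force'
python3 -c "$Z"
python3 -m handwheel '[{"dx":0,"dy":0,"dz":0.05,"wx":0,"wy":0,"wz":0,"claw":0},{"dx":0,"dy":0,"dz":0,"wx":0,"wy":0,"wz":0,"claw":0}]'|grep -E 'pos|^force'
python3 -c "$Z"
python3 - <<'E'
from h import *
f=grab('scene'); g=grab('top')
p=proj(f,[[.58,.146,.1]])[0].astype(int); print(p)
a=cv2.resize(f['frame'][p[1]-50:p[1]+50,p[0]-60:p[0]+60],(400,300),interpolation=2)
w=grab('wrist'); b=cv2.resize(g['frame'][60:340,60:433],(400,300))
b2=cv2.resize(w['frame'],(400,300))
cv2.imwrite('pics/e.png',np.vstack([np.hstack([a,b]),np.hstack([b2,cv2.resize(f['frame'],(400,300))])]))
E
```

```text
position: [0.5793, 0.1474, 0.0994]
force: [0.7, -0.1, 6.8]
[0.09947024 6.36164119] [9.35131551e-06 5.43455552e-01]
position: [0.5792, 0.1474, 0.0991]
force: [-0.3, 0.3, 9.4]
[0.09911674 9.08270953] [1.30592122e-05 5.98854249e-01]
[319 180]
```

View pics/e.png

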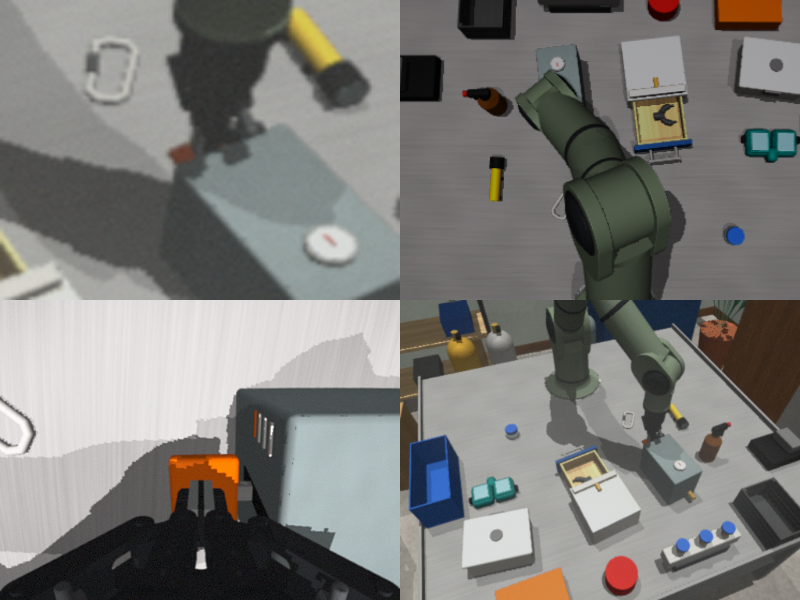

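```bash

Z='from h import *
a=[]
for _ in range(8): grab("top"); s=monitor.observe(); a.append([s["position"][2],s["force"][2]])
print(np.mean(a,0),np.std(a,0))'
python3 -m handwheel '[{"dx":0,"dy":0,"dz":0.05,"wx":0,"wy":0,"wz":0,"claw":0},{"dx":0,"dy":0,"dz":0,"wx":0,"wy":0,"wz":0,"claw":0}]'|grep -E 'pos|^force'
python3 -c "$Z"
python3 -m handwheel '[{"dx":0,"dy":0,"dz":0.05,"wx":0,"wy":0,"wz":0,"claw":0},{"dx":0,"dy":0,"dz":0,"wx":0,"wy":0,"wz":0,"claw":0}]'|grep -E 'pos|^force'
python3 -c "$Z"
```

```text
position: [0.5792, 0.1474, 0.0988]
force: [-2.2, -0.5, 12.9]
[ 0.0987935  12.69684431] [1.26352829e-05 5.65279722e-01]
position: [0.5792, 0.1474, 0.0986]
force: [-5.0, -2.0, 17.6]
[ 0.09855258 17.26341604] [4.18685086e-06 4.34965288e-01]
```

The sharp force rise with fx < 0 is not the lever: the shut fingers' linkage is touching the box's top edge. I'll lift off, shift 10 mm outward (still on the pad) and press again.

```bash

python3 -m handwheel '[{"dx":0,"dy":0,"dz":-1,"wx":0,"wy":0,"wz":0,"claw":0},{"dx":0,"dy":0,"dz":-1.6,"wx":0,"wy":0,"wz":0,"claw":0},{"dx":0,"dy":0,"dz":-1.6,"wx":0,"wy":0,"wz":0,"claw":0},{"dx":0,"dy":-1,"dz":0,"wx":0,"wy":0,"wz":0,"claw":0},{"dx":0,"dy":0,"dz":0.8,"wx":0,"wy":0,"wz":0,"claw":0},{"dx":0,"dy":0,"dz":1,"wx":0,"wy":0,"wz":0,"claw":0},{"dx":0,"dy":0,"dz":0.7,"wx":0,"wy":0,"wz":0,"claw":0},{"dx":0,"dy":0,"dz":0.7,"wx":0,"wy":0,"wz":0,"claw":0}]'|grep -E 'pos|^force'
python3 -m handwheel '[{"dx":0,"dy":0,"dz":0.6,"wx":0,"wy":0,"wz":0,"claw":0},{"dx":0,"dy":0,"dz":0,"wx":0,"wy":0,"wz":0,"claw":0}]'|grep -E 'pos|^force'
Z='from h import *
a=[]
for _ in range(8): grab("top"); s=monitor.observe(); a.append(np.r_[s["position"][2],s["force"]])
print(np.mean(a,0).round(4))'
python3 -c "$Z"
python3 -m handwheel '[{"dx":0,"dy":0,"dz":0.1,"wx":0,"wy":0,"wz":0,"claw":0},{"dx":0,"dy":0,"dz":0,"wx":0,"wy":0,"wz":0,"claw":0}]'|grep clock
python3 -c "$Z"
python3 -m handwheel '[{"dx":0,"dy":0,"dz":0.1,"wx":0,"wy":0,"wz":0,"claw":0},{"dx":0,"dy":0,"dz":0,"wx":0,"wy":0,"wz":0,"claw":0}]'|grep clock
python3 -c "$Z"
```

```text
position: [0.5688, 0.146, 0.1069]
force: [-5.2, -2.4, 7.8]
position: [0.5689, 0.146, 0.1011]
force: [-3.2, -1.6, 5.2]
[ 0.1018 -3.1511 -1.1863  5.0146]
clock: 17.48
[ 0.1009 -3.2182 -1.242   4.7648]
clock: 18.12
[ 0.0999 -3.2255 -1.48    5.9522]
```

```bash

Z='from h import *
a=[]
for _ in range(8): grab("top"); s=monitor.observe(); a.append(np.r_[s["position"][2],s["force"]])
print(np.mean(a,0).round(4))'
python3 -m handwheel '[{"dx":0,"dy":0,"dz":0.05,"wx":0,"wy":0,"wz":0,"claw":0},{"dx":0,"dy":0,"dz":0,"wx":0,"wy":0,"wz":0,"claw":0}]'|grep clock
python3 -c "$Z"
python3 -m handwheel '[{"dx":0,"dy":0,"dz":0.05,"wx":0,"wy":0,"wz":0,"claw":0},{"dx":0,"dy":0,"dz":0,"wx":0,"wy":0,"wz":0,"claw":0}]'|grep clock
python3 -c "$Z"
python3 -m handwheel '[{"dx":0,"dy":0,"dz":0.05,"wx":0,"wy":0,"wz":0,"claw":0},{"dx":0,"dy":0,"dz":0,"wx":0,"wy":0,"wz":0,"claw":0}]'|grep clock
python3 -c "$Z"
```

```text
clock: 18.77
[ 0.0995 -3.6966 -1.4729  5.996 ]
clock: 19.42
[ 0.099  -3.5021 -1.2422  6.644 ]
clock: 20.08
[ 0.0985 -3.7406 -1.4539  6.7365]
```

```bash

Z='from h import *
a=[]
for _ in range(8): grab("wrist"); s=monitor.observe(); a.append(np.r_[s["position"][2],s["force"]])
print(np.mean(a,0).round(4))'
python3 -m handwheel '[{"dx":0,"dy":0,"dz":0.05,"wx":0,"wy":0,"wz":0,"claw":0},{"dx":0,"dy":0,"dz":0,"wx":0,"wy":0,"wz":0,"claw":0}]'|grep clock
python3 -c "$Z"
python3 -m handwheel '[{"dx":0,"dy":0,"dz":0.05,"wx":0,"wy":0,"wz":0,"claw":0},{"dx":0,"dy":0,"dz":0,"wx":0,"wy":0,"wz":0,"claw":0}]'|grep clock
python3 -c "$Z"
```

```text
clock: 20.72
[ 0.098  -3.8992 -1.3184  7.5656]
clock: 21.38
[ 0.0975 -4.3978 -1.3097  7.7211]
```

The force profile has a minimum near z=0.101 and is still rising at 0.0975. That centres the detent at about z=0.099, which matches the geometry (0.135−0.036). I'll back up to there and check.

```bash

python3 -m handwheel '[{"dx":0,"dy":0,"dz":-0.13,"wx":0,"wy":0,"wz":0,"claw":0},{"dx":0,"dy":0,"dz":0,"wx":0,"wy":0,"wz":0,"claw":0},{"dx":0,"dy":0,"dz":0,"wx":0,"wy":0,"wz":0,"claw":0}]'
python3 - <<'E'
from h import *
w=grab('wrist'); g=grab('top'); s=monitor.observe(); print(s['position'],s['force'])
cv2.imwrite('pics/z.png',np.hstack([cv2.resize(w['frame'][100:300,150:400],(400,320)),cv2.resize(g['frame'][60:340,60:433],(400,320))]))
E
```

```text
clock: 22.15
position: [0.5693, 0.1462, 0.0988]
tool_rot: [3.141, 0.0, 1.685]
force: [-4.1, -1.8, 8.0]
grip_width: -0.0002
finger_force: 3.7
[0.56929819 0.14620217 0.0988342 ] [-4.38327626 -1.87515628  7.89744963]
```

View pics/z.png

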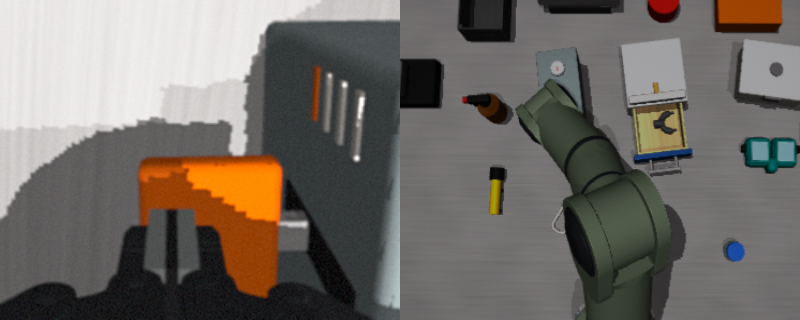

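The shut fingers are on the pad, pressed to the orange mark's level. The drawer is fully out with the mouthpiece in it, and the bystanders are where they were. Handing in.

```bash
python3 -c "from workcell import job_done; print(job_done())"
```

```text
the job is handed in; nothing more can be done
None
```

I pulled the drawer out to its stop with the mouthpiece in it, and handed the job in at about 22 s with the shut fingers holding the air lever at about 36 mm (third click); on the first press the gripper touched the air box's top edge at about 17 N, so I let the lever up, shifted 10 mm outward and pressed it again.

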